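# Clear the guide and dot-mark the housing

## Task

Get the grey housing marked at the bench press: first lift away the spanner that lies across the guide rails and lay it flat in the blue tool tray, then draw the orange-knobbed stop bolt fully back out of the channel. Slide the housing along the channel until the red ring on its top is under the press tip, then push the black press knob down until the tip bears on the housing inside the ring, and let the knob rise again. Dot the housing nowhere else, leave it standing there in the channel, and leave the hand tools and mug on the bench where they are.

Things in the scene. Friction and masses are not known exactly. Their poses are not given: they have to be found in the camera images.
- bed: Fixed low guide bed. Origin: on the table (z=0) at the middle of the channel's width; its y axis runs along the channel (the housing travels in +y), x across it, away from the robot. Channel floor 10 mm above the table, from y=-355 to +285 mm; two dark rails each 18 mm wide, inner faces at x=-57 and +57 mm, tops 25 mm above the table. Channel ends are open.
- housing: Loose grey box with black seam, 110 (x) by 180 (y) by 42 mm tall, about 0.4 to 0.85 kg, standing on the channel floor with 2 mm play to each rail; it slides with friction and stays where it is left. Origin: centre of its underside; y axis along the channel, same direction as the bed's. Too wide to grip: push its end faces.
- housing_mark (a point): Centre of the red ring (20 mm outer, 16 mm inner diameter, white inside) on the top of the housing, 20 mm towards +y from its centre.
- spanner: Loose steel combination spanner, 190 mm long (x axis from -95, open end, to +95, ring end), shaft 16 mm wide, heads 36 and 32 mm wide, 10 mm thick throughout, about 0.2 kg. Starts lying flat across both rails (underside 25 mm above the table). Origin: underside of the shaft's middle, close to the centre of mass; z up.
- tool_tray: Fixed blue open tray, 110 (x) by 240 (y) by 30 mm tall, walls and floor 5 mm thick. Origin: centre of its underside on the table. It stands in front of the bed, at the left or the right; the black parts bin stands on the other side.
- parts_bin: Fixed black open bin with bolts in it, 110 (x) by 200 (y) by 60 mm tall. Origin: centre of its underside. Not part of the job.
- bolt_knob (a point): Top centre of the upright orange knob (22 mm diameter, from 55 to 90 mm above the table; below it a stem of 14 mm diameter down to the bolt at 40 mm) on the stop bolt. The bolt is a steel bar 20 mm wide that crosses over the front rail at bed y=-55 mm and bars the channel; it slides along the bed's x axis, clear of the channel towards the robot (bed -x).
- bolt (a joint): Travel of the stop bolt in m: near 0 = barring the channel (tip 30 mm into it), 0.045 = fully drawn back, towards the robot (bed -x). Sliding friction about 2.5 N; it stays where it is left.
- press: Fixed green bench press; its axes are nearly parallel to the bed's. Origin: on the table under the ram axis, which is over the middle of the channel. Column 130 to 180 mm towards +x from the ram axis; its arm is 44 mm wide (y), from x=-30 to +180 mm, underside 130 mm and top 175 mm above the table.
- ram_tip (a point): Pointed lower end of the press ram; 68 mm above the table when up, 16 mm above the top of the housing.
- ram_knob (a point): Top centre of the black round press knob, 48 mm diameter, 20 mm thick; 218 mm above the table when up. Push straight down.
- green_driver: green-handled screwdriver, a loose bystander on the bench. Origin: its underside, middle of the tool.
- hammer: orange-handled hammer, a loose bystander on the bench. Origin: its underside, middle of the tool.
- mug: white mug, a loose bystander on the bench. Origin: its underside, centre.
- ram: The moving part of the press: steel ram, 14 mm diameter with a pointed end, and its black knob. Origin: on the table under the ram axis when up. It can be pushed down 25 mm and meets the housing after about 16 mm. A spring (about 5 N at the start, 9 N after 16 mm) raises it when let go.

How it is judged (in metres and radians):
On the way, in this order (a step that is already met when the one before it is completed fails the run):
1. the spanner lies flat in the blue tray, released (z of spanner in the frame of tool_tray between 0 and 0.012 m and x of spanner in the frame of tool_tray between -0.05 and 0.05 m and y of spanner in the frame of tool_tray between -0.1 and 0.1 m and angle between spanner's own z axis and vertical below 0.1 rad and linear speed of spanner below 0.02 m/s and contact force between the fingers and spanner below 0.2 N), for 0.2 s.
2. the stop bolt is drawn back (over 36 of its 45 mm) (value of joint bolt above 0.036 m), for 0.1 s.
3. the ring on the housing is under the press tip (within 8 mm), housing still (horizontal distance between housing_mark and ram_tip below 0.008 m and angle between housing's own z axis and vertical below 0.05 rad and linear speed of housing below 0.01 m/s), for 0.2 s.
4. the tip bears on the housing inside the ring with over 2 N (contact force between ram and housing above 2 N and horizontal distance between housing_mark and ram_tip below 0.008 m), for 0.1 s.
At the end, for the whole second after the job is handed in: The spanner lies flat at rest inside the blue tray; the stop bolt is drawn back more than 36 mm; the housing stands flat and still in the channel with the ring's centre within 8 mm (seen from above) of the press tip; the press knob is up again (within 4 mm) (all of step 1 and all of step 3 and value of joint bolt above 0.036 m and z of housing in the frame of bed below 0.014 m and z of ram in the frame of press above -0.004 m); the robot touches nothing.
It fails at once if the press tip bears on the housing outside the ring (over 8 mm from its centre) (contact force between ram and housing above 1 N and horizontal distance between housing_mark and ram_tip above 0.009 m).
It fails at once if a bystander is moved more than 30 mm or the mug is tipped (distance of any of green_driver, hammer, mug from where it was at the start of the episode above 0.03 m or angle between mug's own z axis and vertical above 0.3 rad).
It also fails if it takes over 72 s, if anything falls off the work surface, if the arm or the gripper's body presses on something with over 40 N, if the wrist force passes 120 N, or if a joint passes its speed limit or range.

## Robot

A 6-joint arm with a two-finger parallel gripper is mounted at the origin on the work surface. World frame = base frame: x ahead of the robot, y to its left, z up, the work surface at z = 0. Lengths are in mm, angles in rad, forces in N, time in s.
With the tool pointing down it reaches from about 425 to 925 mm from the base axis. Payload 12.5 kg.
Tool frame: the origin (TCP) lies midway between the tips of the shut fingers; the grasp point (between the pads) lies bot.pinch_z behind it (bot.pinch_z is the distance from the TCP to the grasp point, in mm); z points along the fingers, y is the line along which they close (so a half turn about z gives the same grasp; the last joint's range is limited). The gripper opens to 85 mm and grips with 20 to 120 N. Pads are 22 mm wide; open, the fingers measure 114 mm over their backs; the gripper's body (76 mm by 85 mm) begins 54 mm behind the grasp point. The pads swing forward as they close: fully open they stand 13 mm farther back than shut.
Start: joints at [1.234, 0.491, 1.559, -0, 1.092, -0.106], TCP at [142.954, 608.448, 231.327] pointing down, gripper open.
Joint ranges: [-3.1, 3.1], [-0.84, 2.19], [0.05, 2.79], [-1.13, 4.28], [0.06, 2.93], [-2.69, 2.69]. Speed limits (rad/s): [2.22, 2.22, 2.79, 3.14, 3.14, 3.14].

## Interface

Orientations are given as a rotation vector (axis times angle).
In Python, from station import bot gives the robot as it stands.
- The arm moves only by the shell command python3 -m handwheel 'ROWS' [OPENING] [FORCE]. ROWS is a JSON object of lists of equal length, an entry for each row: "linear": the shift along the tool's x, y, z in mm, a list of three; "spin": the turn about the tool's z in degrees. A call has 1 to 5 rows; each row is the pose to reach, as a shift and turn from the pose commanded when the call began, along the tool's axes at that moment; what a row does not reach only later rows make up. A row lasts 1/8 s, in which the tool goes at most 62.5 mm and 10.7 degrees, less where a joint would pass 70% of its speed; a pose out of reach is approached as far as the arm can. A call with a gripper value outside its range is refused whole. OPENING is the finger opening in mm, from 0 to 85.4, set as the call begins (- or left out, the last holds). The fingers move at their own pace and stop on an object; FORCE is the grip in N (left out, the last holds). Time passes only in rows, so rows that repeat a pose let the fingers close. It gives the time, the measured TCP pose, the force, the opening and the grip force at its end, in the units of the state.
- bot.get_obs(): the state, without advancing time (a new reading comes with each control period).
- bot.get_image(name): name is "side" or "top"; returns (picture, depth): 420x560x3 uint8, red, green, blue; 420x560 float32, mm along the optical axis (not along the pixel's ray), 0 where there is no reading.
- bot.get_calibration(name): a dict with "fx", "fy", "cx", "cy" (pixels), "k1" (the pictures are not rectified: a ray, as slopes to the right and down, at radius r is drawn at 1 + k1 r^2 times it, then the intrinsics apply), "R" (3x3) and "t" (3): a world point X has camera coordinates R X + t. Camera axes: x right, y down, z forward; pixel columns grow to the right and rows downward; lengths in mm; the calibration is good to about 2 mm. A picture is of the moment at which its call begins. get_calibration takes no time and is no camera call.
- bot.close_job(): hands the job in; it is judged then, once.
The state is a dict: "time_s": time; "joints": joint angles; "joint_velocities": joint speeds; "effort": joint torques, N m; "eef_pos": TCP position; "ee_rot": TCP orientation; "contact_force": force on the tool from outside, world axes, zero at the start; "torque": the same for the moment, N m; "width": finger opening in mm; "grip_force": force on a finger pad.
Only numpy, scipy, OpenCV 4.12 (cv2) and the standard library are available. Lean on these libraries where they do the work, as an engineer would, in place of code of your own. Each camera call takes 0.05 s, during which the arm holds its last target. There are 200 camera calls.

## Working session

There is one attempt and no reset: what is moved stays moved. The work goes in short steps, Python scripts to look and compute and a shell command to move; the robot and the scene stay as the last step left them, time stands still between calls to the robot, and variables do not carry over. Pictures are saved under pics/ and viewed, at most 11 in all, crops included, and the job is handed in when it is done.

```bash
mkdir -p pics
cat > h.py <<'E'
import numpy as np, cv2
from station import bot
def ray(cam,uv):
    c=bot.get_calibration(cam); R=np.array(c["R"]);t=np.array(c["t"])
    K=np.array([[c["fx"],0,c["cx"]],[0,c["fy"],c["cy"]],[0,0,1.]])
    p=cv2.undistortPoints(np.array(uv,float).reshape(-1,1,2),K,np.array([c["k1"],0,0,0.]))[:,0]
    return -R.T@t, np.c_[p,np.ones(len(p))]@R
def onplane(cam,uv,z):
    o,d=ray(cam,uv); return o+d*((z-o[2])/d[:,2])[:,None]
def snap(n,name):
    im,d=bot.get_image(n); cv2.imwrite(f"pics/{name}.png",im[:,:,::-1]); np.savez(f"pics/{name}.npz",im=im,d=d); return im,d
E
python3 - <<'E'
from h import *
for n in("top","side"): snap(n,n+"0"); c=bot.get_calibration(n); print(n,c)
o=bot.get_obs(); print(o, bot.pinch_z)
from scipy.spatial.transform import Rotation as R
print(R.from_rotvec(o["ee_rot"]).as_matrix().round(3))
E
```

```text
top {'fx': 492.3953113439847, 'fy': 492.3953113439847, 'cx': 267.19313677203394, 'cy': 212.28101744506648, 'k1': 0.061402760222299665, 'R': array([[-0.00797578, -0.99986918, -0.01407182],
       [-0.98836793,  0.01001973, -0.15175122],
       [ 0.15187236,  0.01269781, -0.98831855]]), 't': array([  10.11604897,  501.56096581, 1433.47125719])}
side {'fx': 394.8608607215554, 'fy': 394.8608607215554, 'cx': 287.87380425612304, 'cy': 211.79849084713118, 'k1': -0.11800897173108761, 'R': array([[ 0.91745794, -0.39774423, -0.00839365],
       [-0.23104784, -0.51553434, -0.82513105],
       [ 0.32386389,  0.75896237, -0.56487902]]), 't': array([-470.4506393 ,  250.68420371, 1313.27125923])}
{'time_s': 0.1, 'joints': array([ 1.23438617e+00,  4.91491841e-01,  1.55938997e+00, -1.19198074e-05,
        1.09170625e+00, -1.05593803e-01]), 'joint_velocities': array([ 0.00049802, -0.00120414,  0.00044059, -0.00179057, -0.00306752,
       -0.00135777]), 'effort': array([ 1.60948770e-03, -6.19450092e+01, -2.62025070e+01, -1.11976565e-04,
        2.96498540e-03, -9.76020971e-06]), 'eef_pos': array([142.89267751, 608.23952554, 230.79029617]), 'ee_rot': array([-3.61728614e-01, -3.12048848e+00,  1.52909405e-03]), 'contact_force': array([ 0.23584236,  0.15960347, -0.22173591]), 'torque': array([ 0.00735658, -0.00195237, -0.03982331]), 'grip_force': 0.0, 'width': 85.7614415086932} 18.700000000000003
[[-0.973  0.229 -0.   ]
 [ 0.229  0.973 -0.001]
 [ 0.    -0.001 -1.   ]]
```

View pics/top0.png

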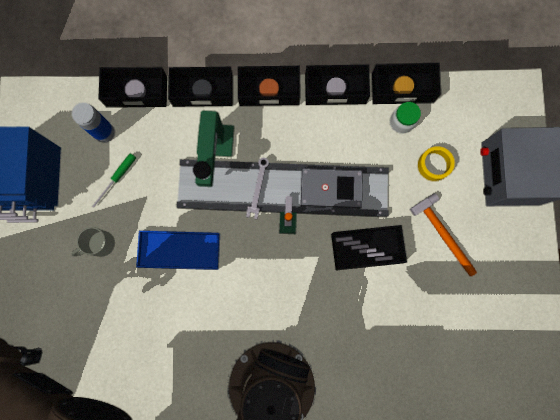

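View pics/side0.png

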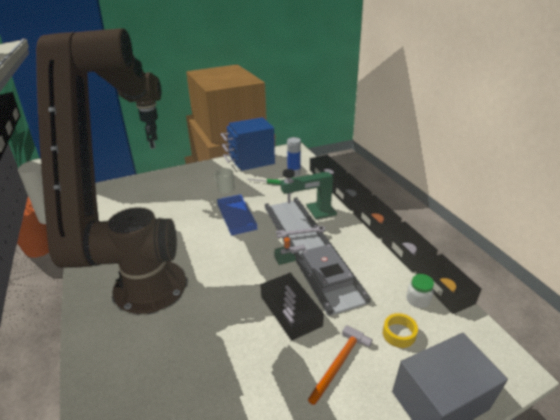

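The top view shows the press knob near (202,170), the spanner from (263,161) to (253,211), the orange bolt knob near (289,215), the ring near (325,187) and the blue tray around (178,250). Next I'll enlarge that area and measure.

Run:
```python
from h import *
f=np.load("pics/top0.npz"); im=f["im"]; 
cv2.imwrite("pics/crop0.png",cv2.resize(im[130:280,165:405],None,fx=3.3,fy=3.3,interpolation=cv2.INTER_CUBIC)[:,:,::-1])
hsv=cv2.cvtColor(im,cv2.COLOR_RGB2HSV); H,S,V=cv2.split(hsv)
def blob(m,box,name,z):
    k=np.zeros(m.shape,np.uint8); x0,y0,x1,y1=box; k[y0:y1,x0:x1]=m[y0:y1,x0:x1]
    n,l,st,c=cv2.connectedComponentsWithStats(k); i=1+st[1:,4].argmax()
    print(name,st[i],c[i],onplane("top",c[i],z)[0].round(1)); return l==i
blob((H>5)&(H<20)&(S>150)&(V>90),(270,195,305,235),"bolt",90)
blob(((H<6)|(H>172))&(S>90),(310,175,345,200),"ring",52)
blob(V<35,(190,155,215,185),"knob",218)
m=blob((H>105)&(H<130)&(S>150),(130,225,225,275),"tray",20)
r=cv2.minAreaRect(np.argwhere(m)[:,::-1].astype(np.float32)); b=cv2.boxPoints(r);print(b,onplane("top",b,30).round(0))
```

```text
bolt [285 213   7   7  45] [288. 216.] [482.3 -54.9  90. ]
ring [322 184   7   7  19] [324.73684211 187.10526316] [ 573.6 -166.5   52. ]
knob [194 155  21  30 283] [203.34982332 169.16254417] [591.6 172.  218. ]
tray [ 136  231   83   38 2941] [177.55695342 249.61747705] [394.1 275.   20. ]
[[135.94308 266.96048]
 [136.64584 230.41629]
 [218.36563 231.98782]
 [217.66287 268.532  ]] [[344. 394.  30.]
 [452. 396.  30.]
 [445. 152.  30.]
 [336. 153.  30.]]
```

View pics/crop0.png

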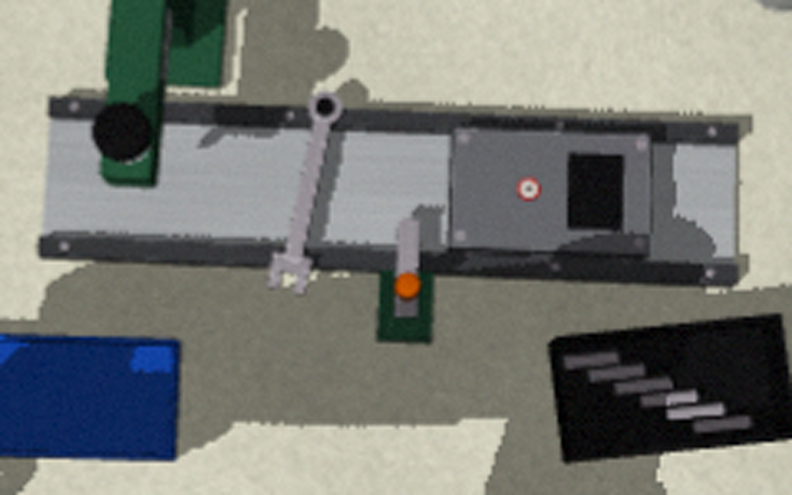

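The crop shows the knob circle at (121,131) r29, spanner ring (324,107) to open tips (~289,290), housing ends at crop x≈449 and 651, and bolt knob at (407,285).

Run:
```python
from h import *
def P(n,cs,z):
    cs=np.array(cs,float); w=onplane("top",np.c_[165+(cs[:,0]+.5)/3.3-.5,130+(cs[:,1]+.5)/3.3-.5],z); print(n,w[:,:2].round(1).tolist()); return w
P("knob",[(121,131)],218)
P("spanner ringhole,shaft ring end, shaft open end,tips",[(324,106),(320,125),(297,245),(289,290),(326,90)],35)
P("shaft mid",[(308,188)],35)
a=P("far rail outer",[(50,98),(750,117)],25);b=P("near rail outer",[(40,257),(738,285)],25)
for v in(a,b): d=v[0]-v[1]; print(np.degrees(np.arctan2(-d[0],d[1])), np.linalg.norm(d))
P("housing ends",[(449,188),(651,193)],52)
P("housing corners",[(453,129),(651,134),(449,247),(649,254)],52)
P("tray right edge",[(180,340),(176,460)],30)
# side-view checks
im=np.load("pics/side0.npz")["im"];H,S,V=cv2.split(cv2.cvtColor(im,cv2.COLOR_RGB2HSV))
m=((H>5)&(H<20)&(S>150)&(V>90)); m[:230]=0;m[250:]=0;m[:,:275]=0;m[:,300:]=0
c=np.argwhere(m)[:,::-1].mean(0); print("bolt side",c,onplane("side",[c],75))
```

```text
knob [[591.2, 177.3]]
spanner ringhole,shaft ring end, shaft open end,tips [[657.7, 17.6], [639.8, 21.4], [528.0, 43.1], [486.7, 50.5], [672.9, 15.7]]
shaft mid [[580.8, 32.8]]
far rail outer [[670.6, 272.5], [644.8, -374.2]]
near rail outer [[521.0, 279.0], [488.7, -356.4]]
-2.2900128728876945 647.179438993362
-2.9076225542992016 636.2167567966738
housing ends [[575.9, -95.1], [569.2, -276.4]]
housing corners [[630.5, -99.7], [623.5, -278.3], [521.9, -94.2], [513.6, -272.6]]
tray right edge [[442.7, 149.7], [334.7, 152.4]]
bolt side [286.5625  241.46875] [[485.2063025  -53.58551146  75.        ]]
```

```bash
cat >> h.py <<'E'
from scipy.spatial.transform import Rotation as Rot
def plan(x,y,z,yaw=None):
    o=bot.get_obs(); M=Rot.from_rotvec(o["ee_rot"]).as_matrix(); a=np.degrees(np.arctan2(M[1,1],M[0,1]))
    s=M.T@(np.array([x,y,z])-o["eef_pos"]); sp=0 if yaw is None else a-yaw
    print("t",round(o["time_s"],2),"pos",o["eef_pos"].round(1),"yaw",round(a,1),"F",o["contact_force"].round(1),"w",round(o["width"],1),"g",round(o["grip_force"],1),"SHIFT",s.round(1),"SPIN",round(sp,1))
E
python3 -c "
from h import *
plan(580,33,180,79.4)"
```

```text
t 0.1 pos [142.9 608.2 230.8] yaw 76.8 F [ 0.2  0.2 -0.2] w 85.8 g 0.0 SHIFT [-557.1 -459.9   51.2] SPIN -2.6
```

```bash
R1='' ; python3 -m handwheel '{"linear":[[-45,-37,0],[-90,-74,0],[-135,-111,0],[-180,-148,0],[-220,-184,0]],"spin":[0,0,0,0,0]}' 50 30
python3 -m handwheel '{"linear":[[-45,-37,0],[-90,-74,0],[-135,-111,0],[-180,-148,0],[-220,-184,0]],"spin":[0,0,0,0,0]}'
python3 -m handwheel '{"linear":[[-45,-37,10],[-90,-74,20],[-117,-92,30],[-117,-92,50],[-117,-92,50]],"spin":[0,0,-2.6,-2.6,-2.6]}'
python3 -c "
from h import *
plan(580,33,23,79.4)"
```

```text
time_s: 0.72
eef_pos: [315.9, 377.3, 231.2]
ee_rot: [-0.362, -3.121, 0.0]
contact_force: [0.1, 0.5, 0.5]
width: 49.8
grip_force: 0.0
time_s: 1.35
eef_pos: [488.1, 147.7, 231.2]
ee_rot: [-0.362, -3.121, -0.0]
contact_force: [0.6, 0.5, -0.4]
width: 49.7
grip_force: 0.0
time_s: 1.98
eef_pos: [579.3, 32.9, 179.8]
ee_rot: [-0.292, -3.125, 0.0]
contact_force: [-0.3, -0.8, 1.2]
width: 49.7
grip_force: 0.0
t 1.98 pos [579.3  32.9 179.8] yaw 79.3 F [-0.3 -0.8  1.2] w 49.7 g 0.0 SHIFT [ -1.2   0.3 156.8] SPIN -0.1
```

```bash
python3 -m handwheel '{"linear":[[0,0,50],[0,0,100],[0,0,140],[0,0,157],[0,0,157]],"spin":[0,0,0,0,0]}'
python3 -m handwheel '{"linear":[[0,0,0],[0,0,0],[0,0,0],[0,0,0],[0,0,0]],"spin":[0,0,0,0,0]}' 5 50
python3 -m handwheel '{"linear":[[0,0,-20],[0,0,-60],[0,0,-110],[0,0,-110],[0,0,-110]],"spin":[0,0,0,0,0]}'
python3 -c "
from h import *
plan(394,274,120,-1.8)
im,d=snap('top','t1'); cv2.imwrite('pics/c1.png',cv2.resize(im[130:280,165:405],None,fx=2.5,fy=2.5)[:,:,::-1])"
```

```text
time_s: 2.6
eef_pos: [580.0, 33.5, 24.4]
ee_rot: [-0.29, -3.127, -0.0]
contact_force: [-0.5, 0.2, 0.0]
width: 50.1
grip_force: 0.0
time_s: 3.22
eef_pos: [580.8, 33.3, 26.0]
ee_rot: [0.291, 3.125, 0.001]
contact_force: [-1.7, 0.5, 7.8]
width: 14.3
grip_force: 49.4
time_s: 3.85
eef_pos: [579.6, 33.2, 134.2]
ee_rot: [-0.291, -3.128, -0.0]
contact_force: [-0.5, -0.4, -2.4]
width: 14.4
grip_force: 49.5
t 3.85 pos [579.6  33.2 134.2] yaw 79.4 F [-0.5 -0.4 -2.4] w 14.4 g 49.5 SHIFT [226.8 202.4  14.2] SPIN 81.2
```

View pics/c1.png

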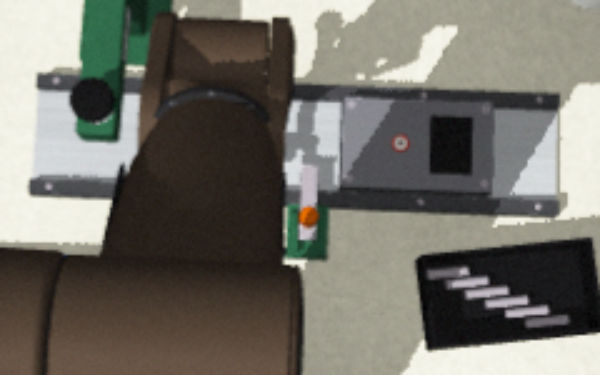

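Gripper reading (14.4 mm, −2.4 N load) shows the spanner is held; the arm hides it in the picture.

```bash
python3 -m handwheel '{"linear":[[40,30,0],[80,60,0],[120,90,0],[160,125,0],[200,170,0]],"spin":[10,20,30,40,50]}'
python3 -c "
from h import *
plan(394,274,120,-1.8)"
```

```text
time_s: 4.53
eef_pos: [415.7, 234.1, 133.2]
ee_rot: [-1.575, -2.717, 0.003]
contact_force: [0.8, 0.1, -1.6]
width: 14.3
grip_force: 49.5
t 4.53 pos [415.7 234.1 133.2] yaw 29.8 F [ 0.8  0.1 -1.6] w 14.3 g 49.5 SHIFT [45.4  1.1 13.2] SPIN 31.6
```

```bash
python3 -m handwheel '{"linear":[[15,0,0],[30,1,0],[45,1,0],[45,1,13],[45,1,33]],"spin":[10,20,30,31.6,31.6]}'
python3 -m handwheel '{"linear":[[0,0,0],[0,0,0]],"spin":[0,0]}'
python3 -c "
from h import *
plan(394,274,9,-1.8)
im,d=snap('top','t2'); im2,d=snap('side','s2'); cv2.imwrite('pics/c2.png',np.hstack([cv2.resize(im[200:290,100:260],(640,360)),cv2.resize(im2[160:280,180:300],(160,160))[:,:0:1].repeat(1,0) if 0 else np.zeros((360,1,3),np.uint8)])[:,:,::-1])
cv2.imwrite('pics/c2s.png',cv2.resize(im2[170:270,190:300],(660,600))[:,:,::-1])"
```

```text
time_s: 5.15
eef_pos: [395.6, 272.4, 99.9]
ee_rot: [-2.245, -2.197, 0.001]
contact_force: [0.9, 0.4, -2.6]
width: 14.1
grip_force: 49.5
time_s: 5.4
eef_pos: [395.8, 272.4, 101.1]
ee_rot: [-2.248, -2.194, 0.001]
contact_force: [-0.2, 0.1, -2.0]
width: 14.4
grip_force: 49.5
t 5.4 pos [395.8 272.4 101.1] yaw -1.4 F [-0.2  0.1 -2. ] w 14.4 g 49.5 SHIFT [ 1.6 -1.8 92.1] SPIN 0.4
```

View pics/c2s.png

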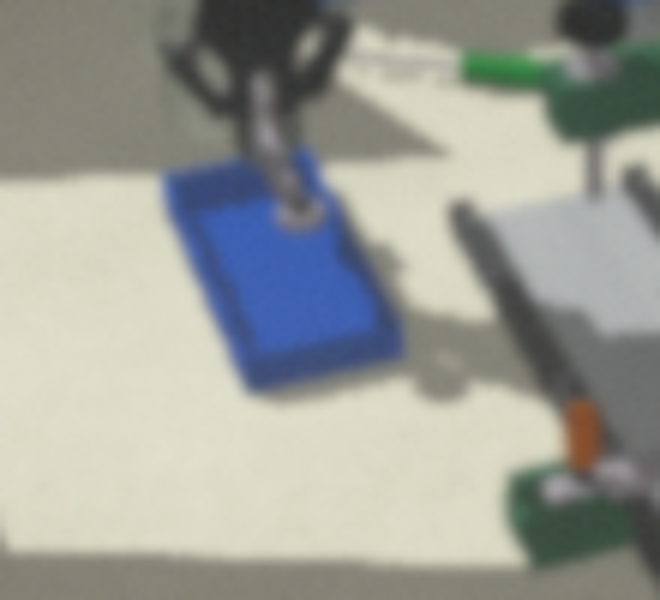

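The side crop shows the spanner held level along the tray, ring end at crop (300,215). I'll lower it and release.

```bash
python3 -m handwheel '{"linear":[[1.5,-1.5,40],[1.5,-1.5,75],[1.5,-1.5,87],[1.5,-1.5,93],[1.5,-1.5,93]],"spin":[0,0,0,0,0]}'
python3 -m handwheel '{"linear":[[0,0,0],[0,0,0],[0,0,0]],"spin":[0,0,0]}' 34
python3 -m handwheel '{"linear":[[0,0,-10],[0,0,-40],[0,0,-90],[0,0,-140],[0,0,-140]],"spin":[0,0,0,0,0]}'
python3 -c "
from h import *
plan(482.3,-54.5,150,-2.5)"
```

```text
time_s: 6.12
eef_pos: [394.5, 274.5, 8.9]
ee_rot: [2.249, 2.193, 0.001]
contact_force: [-0.1, -0.4, -1.1]
width: 14.3
grip_force: 49.5
time_s: 6.5
eef_pos: [394.3, 274.4, 8.7]
ee_rot: [2.249, 2.193, 0.001]
contact_force: [-0.1, 0.1, -0.2]
width: 34.2
grip_force: 0.0
time_s: 7.12
eef_pos: [395.2, 274.9, 152.1]
ee_rot: [2.248, 2.192, 0.01]
contact_force: [-0.7, 0.1, -0.6]
width: 34.2
grip_force: 0.0
t 7.12 pos [395.2 274.9 152.1] yaw -1.4 F [-0.7  0.1 -0.6] w 34.2 g 0.0 SHIFT [-327.1   95.3    1.6] SPIN 1.1
```

```bash
python3 -m handwheel '{"linear":[[-60,17,0],[-120,34,0],[-180,51,0],[-240,68,0],[-300,85,0]],"spin":[0,0,0,0,0]}' 45
python3 -m handwheel '{"linear":[[-27,11,0],[-27,11,0],[-27,11,0]],"spin":[1,1,1]}'
python3 -c "
from h import *
plan(483,-54.5,62,-2.5)
im,d=snap('top','t3'); cv2.imwrite('pics/c3.png',cv2.resize(im[200:290,110:310],(800,360))[:,:,::-1])"
```

```text
time_s: 7.75
eef_pos: [471.4, -29.8, 148.0]
ee_rot: [-2.249, -2.193, 0.0]
contact_force: [-0.0, 0.4, -0.4]
width: 45.2
grip_force: 0.0
time_s: 8.12
eef_pos: [481.2, -54.4, 147.9]
ee_rot: [-2.267, -2.173, 0.001]
contact_force: [-0.3, 0.5, 0.0]
width: 45.1
grip_force: 0.0
t 8.12 pos [481.2 -54.4 147.9] yaw -2.4 F [-0.3  0.5  0. ] w 45.1 g 0.0 SHIFT [-0.   1.9 85.9] SPIN 0.1
```

View pics/c3.png

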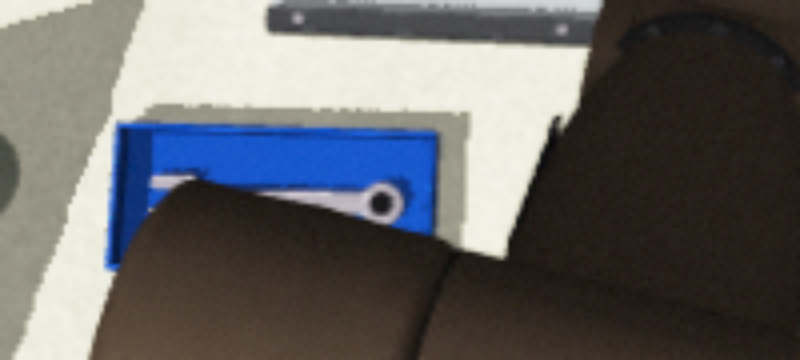

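The spanner lies flat and centred in the tray, with the ring end at crop (382,202) and the open end near (170,185). Next is the bolt.

```bash
python3 -m handwheel '{"linear":[[0,2,40],[0,2,75],[0,2,86],[0,2,86],[0,2,86]],"spin":[0,0,0,0,0]}'
python3 -m handwheel '{"linear":[[0,0,0],[0,0,0],[0,0,0],[0,0,0]],"spin":[0,0,0,0]}' 5 40
python3 -m handwheel '{"linear":[[0,-8,0],[0,-16,0],[0,-24,0],[0,-32,0],[0,-40,0]],"spin":[0,0,0,0,0]}'
python3 -m handwheel '{"linear":[[0,0,0]],"spin":[0]}'
python3 -c "
from h import *
plan(438,-54.5,62,-2.5)"
```

```text
time_s: 8.8
eef_pos: [484.3, -54.9, 63.3]
ee_rot: [2.267, 2.173, 0.001]
contact_force: [-0.1, 1.0, -0.0]
width: 45.1
grip_force: 0.0
time_s: 9.3
eef_pos: [484.2, -55.2, 63.2]
ee_rot: [2.267, 2.173, 0.001]
contact_force: [-0.6, 1.1, 7.7]
width: 20.6
grip_force: 38.8
time_s: 9.93
eef_pos: [444.6, -53.2, 63.2]
ee_rot: [2.267, 2.172, 0.003]
contact_force: [3.9, 7.9, 7.3]
width: 21.0
grip_force: 39.4
time_s: 10.05
eef_pos: [443.6, -53.1, 63.2]
ee_rot: [2.268, 2.173, 0.001]
contact_force: [-2.3, 5.3, 10.0]
width: 21.1
grip_force: 39.8
t 10.05 pos [443.6 -53.1  63.2] yaw -2.5 F [-2.3  5.3 10. ] w 21.1 g 39.8 SHIFT [-1.7 -5.6  1.2] SPIN 0.0
```

```bash
python3 -m handwheel '{"linear":[[0,-2,0],[0,-4,0],[0,-4,0]],"spin":[0,0,0]}'
python3 -m handwheel '{"linear":[[0,0,0],[0,0,0],[0,0,0]],"spin":[0,0,0]}' 40
python3 -m handwheel '{"linear":[[0,0,-10],[0,0,-40],[0,0,-90],[0,0,-90]],"spin":[0,0,0,0]}'
python3 -c "
from h import *
plan(569,-310,150,-2.5)"
```

```text
time_s: 10.42
eef_pos: [441.1, -53.0, 63.2]
ee_rot: [2.267, 2.171, 0.004]
contact_force: [3.7, 7.7, 5.9]
width: 20.8
grip_force: 39.5
time_s: 10.8
eef_pos: [439.8, -53.3, 62.3]
ee_rot: [-2.268, -2.173, -0.0]
contact_force: [-0.3, 0.3, -0.5]
width: 40.0
grip_force: 0.0
time_s: 11.3
eef_pos: [441.0, -53.5, 155.6]
ee_rot: [2.265, 2.17, 0.005]
contact_force: [-0.3, -0.2, 1.3]
width: 40.3
grip_force: 0.0
t 11.3 pos [441.  -53.5 155.6] yaw -2.4 F [-0.3 -0.2  1.3] w 40.3 g 0.0 SHIFT [-250.8  138.7    6.7] SPIN 0.1
```

```bash
python3 -m handwheel '{"linear":[[-50,28,0],[-100,55,0],[-150,83,0],[-200,111,0],[-251,139,7]],"spin":[0,0,0,0,0]}'
python3 -m handwheel '{"linear":[[0,0,0],[0,0,0]],"spin":[0,0]}'
python3 -c "
from h import *
plan(569,-310,30,-2.5)
im,d=snap('top','t4')
H,S,V=cv2.split(cv2.cvtColor(im,cv2.COLOR_RGB2HSV))
m=((H>5)&(H<20)&(S>150)&(V>90)).astype(np.uint8); m[:195]=0;m[260:]=0;m[:,:260]=0;m[:,310:]=0
c=np.argwhere(m)[:,::-1].mean(0);print(m.sum(),c,onplane('top',[c],90))
cv2.imwrite('pics/c4.png',cv2.resize(im[130:280,165:405],None,fx=3.3,fy=3.3,interpolation=cv2.INTER_CUBIC)[:,:,::-1])"
```

```text
time_s: 11.92
eef_pos: [568.6, -311.7, 145.1]
ee_rot: [-2.269, -2.173, -0.0]
contact_force: [0.9, 0.7, -0.3]
width: 40.2
grip_force: 0.0
time_s: 12.18
eef_pos: [567.3, -309.3, 144.5]
ee_rot: [-2.267, -2.172, 0.0]
contact_force: [-0.1, 0.4, 0.1]
width: 40.1
grip_force: 0.0
t 12.18 pos [ 567.3 -309.3  144.5] yaw -2.5 F [-0.1  0.4  0.1] w 40.1 g 0.0 SHIFT [ -0.7   1.9 114.5] SPIN 0.0
0 [nan nan] [[nan nan nan]]<string>:7: RuntimeWarning: Mean of empty slice.
  ret = um.true_divide(
```

View pics/c4.png

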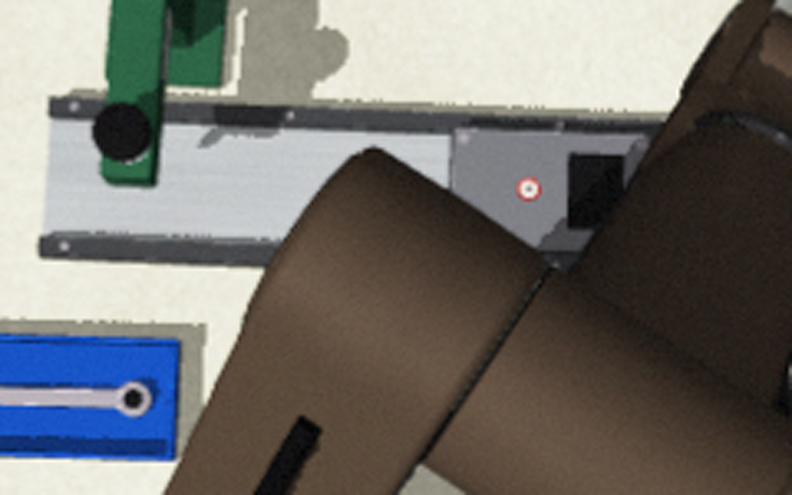

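```bash
python3 -m handwheel '{"linear":[[0,2,50],[0,2,90],[0,2,119],[0,2,119],[0,2,119]],"spin":[0,0,0,0,0]}'
python3 -m handwheel '{"linear":[[-10,0,0],[-17,0,0],[-24,0,0],[-30,0,0],[-36,0,0]],"spin":[0,0,0,0,0]}'
python3 -c "
from h import *
plan(587,40,25,-2.5)
im,d=snap('side','s5')
H,S,V=cv2.split(cv2.cvtColor(im,cv2.COLOR_RGB2HSV))
m=((H>5)&(H<20)&(S>150)&(V>90)).astype(np.uint8); m[:220]=0;m[270:]=0;m[:,:245]=0;m[:,300:]=0
c=np.argwhere(m)[:,::-1].mean(0);print(m.sum(),c,onplane('side',[c],75))
im,d=snap('top','t5')
H,S,V=cv2.split(cv2.cvtColor(im,cv2.COLOR_RGB2HSV))
m=((H<6)|(H>172))&(S>90); m[:175]=0;m[200:]=0;m[:,:290]=0;m[:,345:]=0
c=np.argwhere(m)[:,::-1].mean(0);print(m.sum(),c,onplane('top',[c],52))
"
```

```text
time_s: 12.85
eef_pos: [570.6, -309.7, 27.8]
ee_rot: [2.267, 2.173, 0.001]
contact_force: [-0.2, -0.5, 0.5]
width: 40.0
grip_force: 0.0
time_s: 13.48
eef_pos: [568.4, -346.5, 26.2]
ee_rot: [-2.268, -2.173, -0.0]
contact_force: [0.2, 0.0, -0.6]
width: 40.0
grip_force: 0.0
t 13.47 pos [ 568.4 -346.5   26.2] yaw -2.5 F [ 0.2  0.  -0.6] w 40.0 g 0.0 SHIFT [386.9   2.    1.3] SPIN 0.0
20 [274.95 244.7 ] [[441.17767297 -53.63938139  75.        ]]
0 [nan nan] [[nan nan nan]]<string>:11: RuntimeWarning: Mean of empty slice.
  ret = um.true_divide(
```

Bolt drawn 44 mm, confirmed by the side view. Tool +x is the push direction (the last nudge went the other way, touching nothing).

```bash
python3 -m handwheel '{"linear":[[15,0,0],[35,0,0],[47,0,0],[55,0,0],[65,0,0]],"spin":[0,0,0,0,0]}'
python3 -m handwheel '{"linear":[[15,0,0],[32,0,0],[52,0,0],[72,0,0],[92,0,0]],"spin":[0,0,0,0,0]}'
python3 -m handwheel '{"linear":[[20,0,0],[40,0,0],[60,0,0],[78,0,0],[90,0,0]],"spin":[0,0,0,0,0]}'
python3 -c "
from h import *
plan(587,35,25,-2.5)"
```

```text
time_s: 14.2
eef_pos: [571.6, -280.8, 26.4]
ee_rot: [2.268, 2.173, 0.0]
contact_force: [0.1, -3.0, 0.9]
width: 40.3
grip_force: 1.7
time_s: 14.82
eef_pos: [575.4, -187.7, 26.4]
ee_rot: [2.268, 2.173, 0.0]
contact_force: [1.0, -4.3, 2.0]
width: 40.5
grip_force: 2.3
time_s: 15.45
eef_pos: [579.4, -97.9, 26.4]
ee_rot: [2.267, 2.174, 0.001]
contact_force: [2.3, -6.3, 2.2]
width: 40.0
grip_force: 2.7
t 15.45 pos [579.4 -97.9  26.4] yaw -2.4 F [ 2.3 -6.3  2.2] w 40.0 g 2.7 SHIFT [133.1   2.    1.4] SPIN 0.1
```

```bash
python3 -m handwheel '{"linear":[[15,0,0],[30,0,0],[42,0,0],[50,0,0],[50,0,0]],"spin":[0,0,0,0,0]}'
python3 -c "
from h import *
im,d=snap('top','t6'); plan(587,35,25,-2.5)
H,S,V=cv2.split(cv2.cvtColor(im,cv2.COLOR_RGB2HSV))
m=((H<6)|(H>172))&(S>90); m[:165]=0;m[205:]=0;m[:,:215]=0;m[:,300:]=0
c=np.argwhere(m)[:,::-1].mean(0);print(m.sum(),c,onplane('top',[c],52))
cv2.imwrite('pics/c6.png',cv2.resize(im[130:280,165:405],None,fx=3.3,fy=3.3,interpolation=cv2.INTER_CUBIC)[:,:,::-1])
im,d=snap('side','s6'); cv2.imwrite('pics/c6s.png',cv2.resize(im[165:265,255:365],None,fx=6,fy=6,interpolation=cv2.INTER_CUBIC)[:,:,::-1])
"
```

```text
time_s: 16.08
eef_pos: [580.6, -47.9, 26.0]
ee_rot: [-2.266, -2.174, 0.001]
contact_force: [0.2, -0.0, -0.9]
width: 40.2
grip_force: 0.0
t 16.12 pos [580.5 -48.3  26. ] yaw -2.4 F [0.2 0.7 0.8] w 40.1 g 0.0 SHIFT [83.4  3.   1. ] SPIN 0.1
17 [254.88235294 181.11764706] [[594.18590401  41.46401741  52.        ]]
```

View pics/c6s.png

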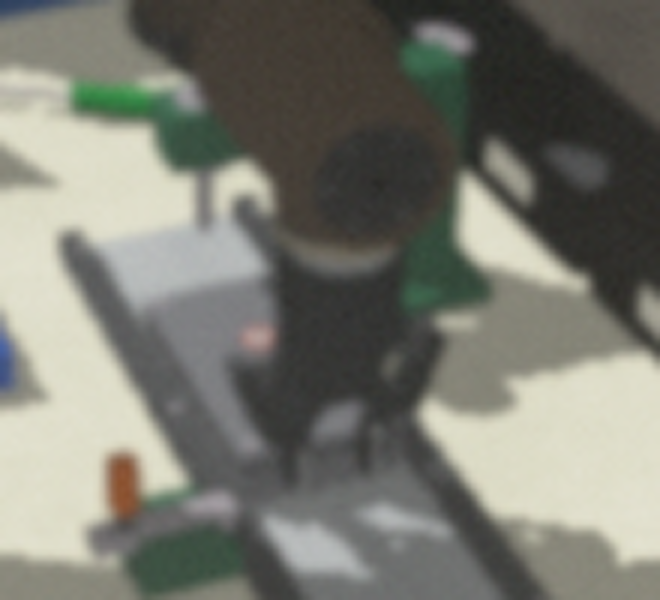

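The side crop shows the ring at (257,338), the ram tip at (205,225) and the bolt clear of the channel.

```bash
python3 -c "
from h import *
f=lambda x,y:(255+(x+.5)/6-.5,165+(y+.5)/6-.5)
print(onplane('side',[f(257,338)],52),onplane('side',[f(205,225)],68))
# original ring and knob in side0 for bias check
im=np.load('pics/side0.npz')['im'];H,S,V=cv2.split(cv2.cvtColor(im,cv2.COLOR_RGB2HSV))
m=(((H<8)|(H>170))&(S>60)).astype(np.uint8);m[:250]=0;m[268:]=0;m[:,:312]=0;m[:,338:]=0
c=np.argwhere(m)[:,::-1].mean(0);print(m.sum(),c,onplane('side',[c],52))
print(onplane('side',[(289,174)],218))
im=np.load('pics/side6.npz' if 0 else 'pics/s6.npz')['im'];H,S,V=cv2.split(cv2.cvtColor(im,cv2.COLOR_RGB2HSV))
m=(((H<8)|(H>170))&(S>60)).astype(np.uint8);m[:215]=0;m[228:]=0;m[:,:288]=0;m[:,306:]=0
c=np.argwhere(m)[:,::-1].mean(0);print(m.sum(),c,onplane('side',[c],52))
"
```

```text
[[584.91428019  72.42562654  52.        ]] [[598.03318084 186.24099614  68.        ]]
0 [nan nan] [[nan nan nan]]
[[585.71378143 152.90293819 218.        ]]
0 [nan nan] [[nan nan nan]]<string>:8: RuntimeWarning: Mean of empty slice.
  ret = um.true_divide(
<string>:12: RuntimeWarning: Mean of empty slice.
```

View pics/c6.png

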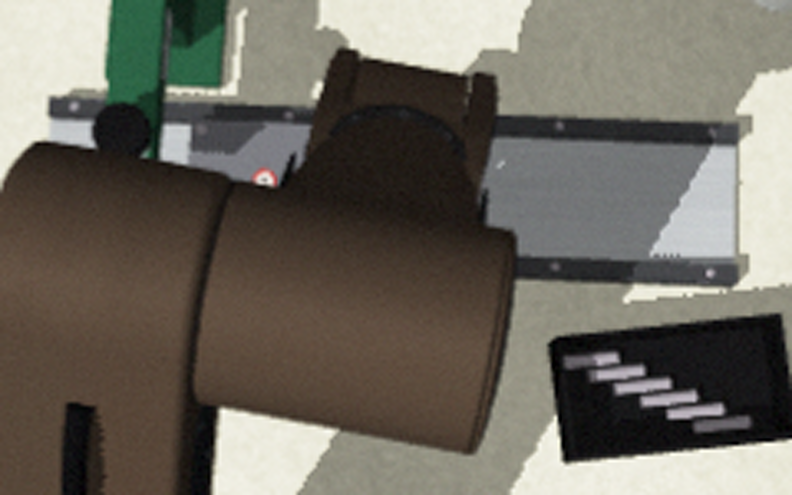

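Ring now at about (585,72.5), i.e. TCP y +120.6. Refining the ram axis with depth from the first top picture.

```bash
python3 -c "
from h import *
for n in ('top0','t4'):
    d=np.load(f'pics/{n}.npz')['d']; v,u=np.mgrid[120:200,180:235]; uv=np.c_[u.ravel(),v.ravel()]
    o,r=ray('top',uv); P=o+r*d[v,u].ravel()[:,None]
    k=(P[:,2]>208)&(P[:,2]<230)&(P[:,1]>140)&(P[:,0]>555)&(P[:,0]<630); q=P[k]
    c,rad=cv2.minEnclosingCircle(q[:,:2].astype(np.float32)); print(n,k.sum(),q.mean(0),q.min(0),q.max(0),c,rad)
    a=(P[:,2]>165)&(P[:,2]<185)&(P[:,0]>610)&(P[:,0]<700); q=P[a]
    print('arm',a.sum(),q.mean(0),[ (round(q[abs(q[:,0]-x)<4,1].min()),round(q[abs(q[:,0]-x)<4,1].max())) for x in (625,640,655,670,685)])
"
```

```text
top0 250 [591.05133425 176.90903868 215.61647978] [568.49744818 154.58696637 208.28183918] [615.85731887 200.34873807 222.66002095] (592.0656127929688, 177.00880432128906) 24.347501754760742
arm 447 [660.37139411 170.16892004 173.14128873] [(154, 196), (153, 194), (150, 194), (150, 192), (148, 192)]
t4 250 [591.10841115 176.89699116 215.87250055] [568.35133592 154.45033116 208.92359164] [615.92037191 200.57744213 222.28657323] (592.5784301757812, 177.52882385253906) 24.241544723510742
arm 448 [660.10574883 170.08600198 173.27100381] [(152, 196), (152, 195), (150, 194), (148, 191), (148, 192)]
```

```bash
python3 -m handwheel '{"linear":[[10,0,0],[25,0,0],[43,0,0],[60,0,0],[75,0,0]],"spin":[0,0,0,0,0]}'
python3 -m handwheel '{"linear":[[10,0,0],[17,0,0],[23,0,0],[28,0,0],[29.5,0,0]],"spin":[0,0,0,0,0]}'
python3 -m handwheel '{"linear":[[0,0,0],[0,0,0]],"spin":[0,0]}'
python3 -c "
from h import *
plan(587,56.6,25,-2.5)"
```

```text
time_s: 16.8
eef_pos: [584.5, 27.2, 26.3]
ee_rot: [2.268, 2.174, 0.0]
contact_force: [1.0, -3.7, -1.3]
width: 40.0
grip_force: 1.4
time_s: 17.42
eef_pos: [585.8, 55.2, 26.4]
ee_rot: [2.268, 2.173, 0.001]
contact_force: [2.0, -4.0, -0.4]
width: 39.9
grip_force: 1.9
time_s: 17.68
eef_pos: [585.4, 55.2, 26.3]
ee_rot: [-2.268, -2.173, 0.0]
contact_force: [0.8, -0.4, 0.0]
width: 40.0
grip_force: 0.0
t 17.68 pos [585.4  55.2  26.3] yaw -2.5 F [ 0.8 -0.4  0. ] w 40.0 g 0.0 SHIFT [1.4 1.6 1.3] SPIN 0.0
```

```bash
python3 -m handwheel '{"linear":[[-15,0,0],[-30,0,-20],[-40,0,-80],[-60,0,-140],[-100,0,-190]],"spin":[0,0,0,0,0]}'
python3 -m handwheel '{"linear":[[-60,0,0],[-120,0,0],[-180,0,0],[-240,0,0],[-240,0,0]],"spin":[0,0,0,0,0]}' 0
python3 -c "
from h import *
plan(592,177,280)
im,d=snap('top','t7')
cv2.imwrite('pics/c7.png',cv2.resize(im[130:230,165:325],None,fx=5,fy=5,interpolation=cv2.INTER_CUBIC)[:,:,::-1])
v,u=np.mgrid[150:215,180:290]; o,r=ray('top',np.c_[u.ravel(),v.ravel()]); P=o+r*d[v,u].ravel()[:,None]
for x in (545,555,565,575,585,595,605,615,625):
    q=P[(abs(P[:,0]-x)<4)&(P[:,2]>42)&(P[:,2]<62)]; print(x,len(q),q[:,1].min().round(1),q[:,1].max().round(1))
"
```

```text
time_s: 18.3
eef_pos: [581.1, -44.5, 218.5]
ee_rot: [2.266, 2.173, 0.003]
contact_force: [0.1, -1.5, 0.0]
width: 39.9
grip_force: 0.0
time_s: 18.92
eef_pos: [569.7, -288.0, 215.6]
ee_rot: [2.273, 2.167, 0.0]
contact_force: [-0.3, 0.4, 0.2]
width: 0.1
grip_force: 0.0
t 18.93 pos [ 569.7 -288.   215.6] yaw -2.7 F [-0.3  0.4  0.2] w 0.1 g 0.0 SHIFT [465.4   0.  -64.8] SPIN 0
545 153 68.2 244.2
555 160 65.3 244.7
565 161 65.2 244.3
575 166 65.3 241.7
585 116 64.9 242.3
595 105 65.0 241.9
605 119 65.2 242.9
615 104 62.4 239.2
625 102 62.2 239.7
```

View pics/c7.png

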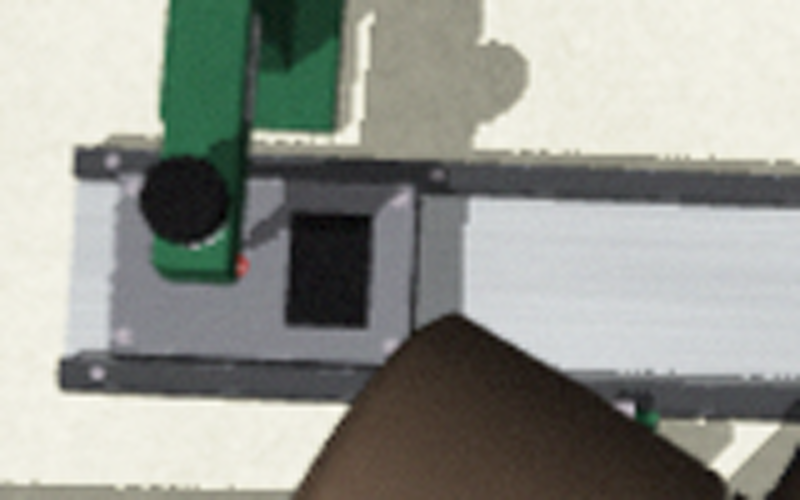

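The crop shows the housing under the press, ends at crop x≈110 and 413, with the ring's right edge just visible at (248,267).

```bash
python3 -c "
from h import *
f=lambda x,y:(165+(x+.5)/5-.5,130+(y+.5)/5-.5)
for p in((111,267),(413,267),(248,267),(112,340),(411,340),(416,190)): print(p,onplane('top',[f(*p)],52)[0].round(1))
f=lambda x,y:(165+(x+.5)/3.3-.5,130+(y+.5)/3.3-.5)
for p in((449,188),(651,193),(528.5,188.5)): print('old',p,onplane('top',[f(*p)],52)[0].round(1))
"
```

```text
(111, 267) [590.5 245.1  52. ]
(413, 267) [588.7  64.5  52. ]
(248, 267) [589.7 163.2  52. ]
(112, 340) [546.2 243.8  52. ]
(411, 340) [544.4  65.7  52. ]
(416, 190) [635.9  62.6  52. ]
old (449, 188) [575.9 -95.1  52. ]
old (651, 193) [ 569.2 -276.4   52. ]
old (528.5, 188.5) [ 574.6 -166.7   52. ]
```

Ring is about 2.5 mm short of the ram axis (y≈174.7 vs 177.2); I'll give it a small final nudge.

```bash
python3 -m handwheel '{"linear":[[60,0,0],[120,0,0],[180,0,30],[240,0,60],[290,0,70]],"spin":[0,0,0,0,0]}' 40
python3 -m handwheel '{"linear":[[5,0,40],[16,0,80],[22,0,119],[22,0,119],[22,0,119]],"spin":[0,0,0,0,0]}'
python3 -c "
from h import *
plan(585.5,57.7,26,-2.5)"
```

```text
time_s: 19.6
eef_pos: [582.6, 8.9, 144.4]
ee_rot: [-2.267, -2.174, 0.0]
contact_force: [0.4, -0.2, -0.2]
width: 40.1
grip_force: 0.0
time_s: 20.23
eef_pos: [585.1, 28.6, 27.3]
ee_rot: [2.267, 2.173, 0.002]
contact_force: [0.1, 0.5, 0.6]
width: 40.2
grip_force: 0.0
t 20.23 pos [585.1  28.6  27.3] yaw -2.4 F [0.1 0.5 0.6] w 40.2 g 0.0 SHIFT [29.1 -0.8  1.3] SPIN 0.1
```

```bash
python3 -m handwheel '{"linear":[[12,0,0],[21,0,0],[25,0,0],[27,0,0],[29,0,0]],"spin":[0,0,0,0,0]}'
python3 -m handwheel '{"linear":[[0,0,0],[0,0,0]],"spin":[0,0]}'
python3 -m handwheel '{"linear":[[-15,0,0],[-35,0,-20],[-40,0,-80],[-60,0,-140],[-60,0,-190]],"spin":[0,0,0,0,0]}'
python3 -m handwheel '{"linear":[[0,0,-40],[0,0,-50],[0,0,-50]],"spin":[0,0,0]}' 0
python3 -c "
from h import *
plan(592,177,265)
im,d=snap('top','t8')
v,u=np.mgrid[150:215,180:290]; o,r=ray('top',np.c_[u.ravel(),v.ravel()]); P=o+r*d[v,u].ravel()[:,None]
for x in (605,615,625):
    q=P[(abs(P[:,0]-x)<4)&(P[:,2]>42)&(P[:,2]<62)]; print(x,len(q),q[:,1].min().round(1),q[:,1].max().round(1))
"
```

```text
time_s: 20.85
eef_pos: [586.2, 57.1, 25.9]
ee_rot: [2.268, 2.173, 0.001]
contact_force: [1.4, -5.2, 2.6]
width: 40.0
grip_force: 2.7
time_s: 21.1
eef_pos: [585.9, 57.3, 25.6]
ee_rot: [2.269, 2.173, 0.0]
contact_force: [1.6, -3.4, 2.1]
width: 40.1
grip_force: 1.6
time_s: 21.72
eef_pos: [582.8, -4.7, 219.2]
ee_rot: [2.27, 2.17, 0.002]
contact_force: [0.9, 0.8, -0.1]
width: 40.4
grip_force: 0.0
time_s: 22.1
eef_pos: [582.8, -3.1, 266.0]
ee_rot: [2.269, 2.172, 0.001]
contact_force: [-0.9, 0.2, 0.7]
width: 0.1
grip_force: 0.0
t 22.1 pos [582.8  -3.1 266. ] yaw -2.5 F [-0.9  0.2  0.7] w 0.1 g 0.0 SHIFT [180.4   1.3   1.1] SPIN 0
605 65 119.0 241.7
615 61 119.1 242.7
625 54 118.9 242.5
```

```bash
python3 -m handwheel '{"linear":[[50,0,0],[100,1,0],[150,1,0],[180,1,0],[180,1,20]],"spin":[0,0,0,0,0]}'
python3 -m handwheel '{"linear":[[0,0,10],[0,0,20],[0,0,28],[0,0,32],[0,0,35]],"spin":[0,0,0,0,0]}'
python3 -c "
from h import *
plan(592,177,202)"
```

```text
time_s: 22.78
eef_pos: [591.7, 179.4, 244.4]
ee_rot: [-2.265, -2.176, 0.0]
contact_force: [-1.1, -0.7, -0.4]
width: 0.0
grip_force: 0.0
time_s: 23.4
eef_pos: [591.9, 176.9, 211.1]
ee_rot: [2.268, 2.173, 0.0]
contact_force: [-2.9, -2.8, 7.3]
width: -0.1
grip_force: 3.3
t 23.4 pos [591.9 176.9 211.1] yaw -2.5 F [-2.9 -2.8  7.3] w -0.1 g 3.3 SHIFT [0.1 0.1 9.1] SPIN 0
```

```bash
python3 -m handwheel '{"linear":[[0,0,3],[0,0,6],[0,0,8],[0,0,9],[0,0,9]],"spin":[0,0,0,0,0]}'
python3 -m handwheel '{"linear":[[0,0,1],[0,0,1],[0,0,1]],"spin":[0,0,0]}'
```

```text
time_s: 24.02
eef_pos: [592.0, 176.9, 202.6]
ee_rot: [2.268, 2.173, 0.001]
contact_force: [-1.8, -2.7, 9.1]
width: -0.2
grip_force: 4.2
time_s: 24.4
eef_pos: [592.0, 176.9, 201.9]
ee_rot: [2.268, 2.173, 0.001]
contact_force: [-4.2, -3.2, 10.3]
width: 0.1
grip_force: 5.2
```

```bash
python3 -m handwheel '{"linear":[[0,0,1],[0,0,1],[0,0,1]],"spin":[0,0,0]}'
python3 -m handwheel '{"linear":[[0,0,1],[0,0,1],[0,0,1]],"spin":[0,0,0]}'
```

```text
time_s: 24.78
eef_pos: [592.0, 176.9, 201.5]
ee_rot: [2.268, 2.172, 0.002]
contact_force: [-5.7, -3.8, 15.3]
width: 0.2
grip_force: 7.7
time_s: 25.15
eef_pos: [592.0, 176.9, 201.1]
ee_rot: [2.267, 2.172, 0.003]
contact_force: [-8.1, -3.9, 21.6]
width: -0.0
grip_force: 10.3
```

Contact force is well over the spring's 9 N, so the tip bears on the housing. I'll raise the arm, back off and check.

```bash
python3 -m handwheel '{"linear":[[0,0,-5],[0,0,-12],[0,0,-22],[0,0,-50],[0,0,-70]],"spin":[0,0,0,0,0]}'
python3 -m handwheel '{"linear":[[-60,0,0],[-120,0,0],[-180,0,0],[-240,0,0],[-300,0,0]],"spin":[0,0,0,0,0]}'
python3 -m handwheel '{"linear":[[-60,0,0],[-120,0,0],[-150,0,0],[-150,0,0],[-150,0,0]],"spin":[0,0,0,0,0]}'
python3 -c "
from h import *
plan(592,177,202)
im,d=snap('top','t9')
v,u=np.mgrid[120:215,180:290]; o,r=ray('top',np.c_[u.ravel(),v.ravel()]); P=o+r*d[v,u].ravel()[:,None]
for x in (555,565,575,585,595,605,615,625):
    q=P[(abs(P[:,0]-x)<4)&(P[:,2]>42)&(P[:,2]<62)]; print(x,len(q),q[:,1].min().round(1),q[:,1].max().round(1))
k=P[(P[:,2]>195)&(abs(P[:,0]-592)<15)&(abs(P[:,1]-177)<15)]; print('knob z',k[:,2].mean())
s,_=snap('side','s9')
cv2.imwrite('pics/c9.png',im[130:290,60:410,::-1].repeat(2,0).repeat(2,1))
"
```

```text
time_s: 25.78
eef_pos: [592.1, 177.4, 269.8]
ee_rot: [2.268, 2.173, 0.002]
contact_force: [-0.4, -0.8, -0.2]
width: -0.1
grip_force: 0.0
time_s: 26.4
eef_pos: [578.9, -124.3, 268.8]
ee_rot: [2.268, 2.173, 0.001]
contact_force: [0.8, -0.8, 0.8]
width: -0.1
grip_force: 0.0
time_s: 27.02
eef_pos: [572.7, -271.6, 268.5]
ee_rot: [-2.268, -2.173, -0.0]
contact_force: [-0.4, 0.5, -0.2]
width: 0.1
grip_force: 0.0
t 27.02 pos [ 572.7 -271.6  268.5] yaw -2.4 F [-0.4  0.5 -0.2] w 0.1 g 0.0 SHIFT [4.49e+02 2.00e-01 6.67e+01] SPIN 0
555 154 68.1 247.6
565 164 68.0 245.1
575 162 68.0 244.8
585 106 71.0 245.5
595 112 65.2 245.3
605 119 65.1 242.7
615 104 64.9 242.7
625 99 64.9 242.8
knob z 216.6625280147852
```

View pics/c9.png

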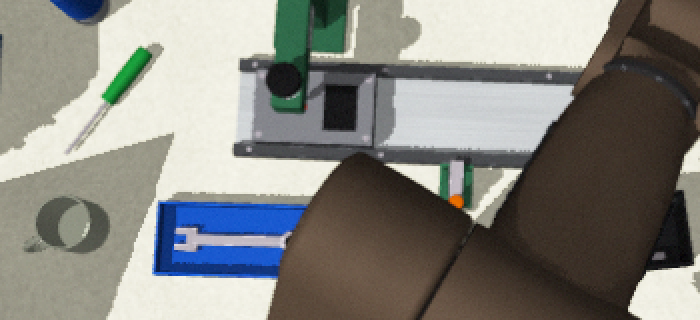

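The picture shows the spanner in the tray (185–290,240), the bolt drawn back (455,200), the housing centred under the press with its knob up (284,80), and the bystanders where they were. Handing in.

```bash
python3 -c "
from station import bot
print(bot.close_job())"
```

```text
the job is handed in; nothing more can be done
None
```

I handed the job in at about 27 s, but no verdict came back: the spanner lies flat in the blue tray, the bolt is drawn back about 44 mm, the housing's ring was pressed under the tip (about 21 N down on the knob), and the knob is up again.

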